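Clamp a plaster mould in a self-centring vise by its thumbwheel

TASK

Of the three plaster press moulds lying near the red bench vise, set the square one flat on the bed of the mould vise, between its two open jaws, ready for fettling. Then roll the vise's thumbwheel to the right with a fingertip, stroke after stroke, until the jaws hold the mould firmly between them; press the wheel and tighten gently, since plaster bruises easily. Move the jaws by the wheel alone, and leave the other two where they are.

Things in the scene. Friction and masses are not known exactly. Their poses are not given: they have to be found in the camera images.
- mould_square: the square one of the three white plaster press moulds on the left, beyond the red bench vise: block 60 x 60 x 28 mm (footprint 59 to 60 mm), rounded edges, shallow dish in its top, 0.10 to 0.20 kg. Origin: centre of its underside; z up, x and y square to its sides. Grasp it by two facing sides.
- mould_deep: another plaster press mould, oblong, 55 x 70 x 32 mm; origin: centre of its underside. Stays where it is.
- mould_narrow: another plaster press mould, oblong, 50 x 65 x 26 mm; origin: centre of its underside. Stays where it is.
- mould_vise: low mould vise, fixed: grey T-shaped casting, steel bed across its back, knurled wheel in a cowl on its narrow front. Origin: table height, mid-width; x points to its back, y to its left (the way the jaws slide), z up. It spans x -26 to +68 mm, y -130 to +130 mm, the front part x -78 to -26 mm, y -48 to +48 mm; the bed's top is 30 mm up, the rest of the base 26 mm.
- bed_centre (a point): the point of the bed's top midway between the jaws (vise frame 25, 0, 30 mm), with the axes of the vise. The mould's underside belongs here, its sides square to the vise.
- jaw_left: left jaw (vise's +y side): aluminium block 64 mm along x, 25 mm thick, standing 22 mm above the bed, faced with cork. Origin: middle of the cork face, at bed height. The jaws leave 8 to 14 mm at each side of the mould, too little for a finger: hold the mould by its front and back sides (along the vise's x). It stands 6 mm proud of the jaws.
- jaw_right: right jaw, mirror image of the left one; origin likewise. Both faces stand 44 mm from the bed's centre at thumbwheel 0 and move in together. Once they meet the mould, each newton along the wheel's rim beyond the free 4 N adds about 2.2 N at each jaw: a pull of 7 to 8 N is right, under 6 N slack, over 10 N bruises (16 N at a jaw). The brake then keeps up to 8 N a jaw.
- thumbwheel (a joint): turn of the thumbwheel (rad), 0 to 6.4, starts at 0 to 1.5; grows as the wheel's top is rolled to the vise's right (-y). Each rad (18 mm of rim) moves each jaw 4 mm inward. A brake holds it where it is left; running free takes about 4 N along the rim. At the mould it stops within 1 mm of finger travel. Roll within 9 mm of its top: farther out the press itself turns it.
- wheel_top (a point): highest point of the wheel's rim, unpressed, mid-width (vise frame -50, 0, 42 mm), axes as the vise. The wheel is 36 mm across and 14 mm wide, axle along the vise's x; its rubber tyre has friction 1 to 2 on the finger. The rim stands 6 mm out of a cowl (32 mm along x, 52 mm along y, top 36 mm above the table), too little to pinch.
- wheel_tyre: soft rubber tyre of the thumbwheel, 36 mm across. Origin: on the axle, 18 mm under the rim. It gives 1 mm for each 10 N of press. A press of 8 to 11 N on its top turns the wheel well; under 6 N it may slip, and more than 22 N in all on the tyre damages it.
Things that resemble listed ones, but are neither listed nor needed, are in the scene too. Leave any orange look-alike of the mould_square alone.

How it is judged (in metres and radians):
On the way, in this order (a step that is already met when the one before it is completed fails the run):
1. the square mould stands flat on the bed between the open jaws, let go (z of mould_square in the frame of bed_centre between -0.003 and 0.004 m and angle between mould_square's own z axis and vertical below 0.06 rad and x of mould_square in the frame of bed_centre between -0.015 and 0.015 m and y of mould_square in the frame of bed_centre between -0.014 and 0.014 m and contact force between the fingers and mould_square below 0.1 N and value of joint thumbwheel below 3.2 rad), for 0.2 s.
2. a fingertip on the thumbwheel has drawn both jaws up tight on the mould (contact force between the fingers and wheel_tyre above 2 N and contact force between each of jaw_left, jaw_right and mould_square above 4 N), for 0.1 s.
At the end, for the whole second after the job is handed in: The square mould lies flat on the bed (underside within 4 mm of it, tilt under 0.06 rad), within 15 mm of the bed's centre front to back and 4 mm sideways, at rest, and each jaw presses on it with more than 4 N (z of mould_square in the frame of bed_centre between -0.003 and 0.004 m and angle between mould_square's own z axis and vertical below 0.06 rad and x of mould_square in the frame of bed_centre between -0.015 and 0.015 m and y of mould_square in the frame of bed_centre between -0.004 and 0.004 m and linear speed of mould_square below 0.01 m/s and contact force between each of jaw_left, jaw_right and mould_square above 4 N); the robot touches nothing.
It fails at once if a jaw bruises the plaster: more than 16 N on the mould (contact force between any of jaw_left, jaw_right and mould_square above 16 N).
It fails at once if the wheel is pressed with more than 22 N (contact force between the fingers and wheel_tyre above 22 N).
It fails at once if a jaw is pushed by the fingers (more than 5 N) (contact force between the fingers and jaw_left above 5 N or contact force between the fingers and jaw_right above 5 N).
It fails at once if another mould is shifted by more than 15 mm (distance of any of mould_deep, mould_narrow from where it was at the start of the episode above 0.015 m).
It also fails if it takes over 72 s, if anything falls off the work surface, if the arm or the gripper's body presses on something with over 40 N, if the wrist force passes 120 N, or if a joint passes its speed limit or range.

ROBOT

A 6-joint arm with a two-finger parallel gripper is mounted at the origin on a cart in front of the work surface, level with it; the furniture and walls round the work are solid. World frame = base frame: x ahead of the robot, y to its left, z up, the work surface at z = 0. Lengths are in m, angles in degrees, forces in N, time in s.
With the tool pointing down it reaches from about 0.225 to 0.725 m from the base axis. Payload 3.1 kg.
Tool frame: the origin (TCP) lies on the centre line of the jaws, within the pads' length; the fingertips stand 8 mm ahead of it and the grasp point (between the pads) lies 11 mm behind it; z points along the fingers, y is the line along which they close (so a half turn about z gives the same grasp; the last joint's range is limited). The gripper opens to 85 mm and grips with 20 to 120 N. Pads are 22 mm wide; open, the fingers measure 114 mm over their backs; the gripper's body (76 mm by 85 mm) begins 54 mm behind the grasp point. The pads swing forward as they close: fully open they stand 13 mm farther back than shut.
Start: joints at [-82.437, 2.75, 5.684, 92.934, 0, 82.678], TCP at [0.135, -0.507, 0.239] pointing down, gripper open.
Joint ranges: [-166.93, 166.93], [-56.73, 111.36], [-69.38, 81.34], [-121.58, 131.49], [-85.45, 84.26], [-180, 180]. Speed limits (degrees/s): [159.86, 159.86, 180, 180, 180, 180].

INTERFACE

Orientations are given as [roll, pitch, yaw] about the fixed x, y, z axes, in that order (R = Rz(yaw) Ry(pitch) Rx(roll)).
In Python, from station import status, vision, ctrl gives the robot as it stands.
- The arm moves only by the shell command python3 -m crank 'ROWS' [FORCE]. ROWS is JSON, a list of rows, each a list of 5 numbers: the gripper command: -1 is fully open, 1 is shut, values between are in proportion, then the shift along the tool's x, y, z normalised to -1 to 1, where 1 is 25 cm, then the turn about the tool's z normalised to -1 to 1, where 1 is 90 degrees. In form: [[hand, dx, dy, dz, roll], ...]. A call has 1 to 8 rows; each row is the pose to reach, as a shift and turn from the pose commanded when the call began, along the tool's axes at that moment; what a row does not reach only later rows make up. A row lasts 1/10 s, in which the tool goes at most 50 mm and 8.59 degrees, less where a joint would pass 70% of its speed; a pose out of reach is approached as far as the arm can. A call with a number of a shift or a turn outside -1 to 1 is refused whole. A call with a gripper value outside its range is refused whole. The fingers move at their own pace and stop on an object; FORCE is the grip in N (left out, the last holds). Time passes only in rows, so rows that repeat a pose let the fingers close. It gives the time, the measured TCP pose, the force, the opening and the grip force at its end, in the units of the state.
- status.observe(): the state, without advancing time (a new reading comes with each control period).
- vision.capture(name): name is "scene" or "top"; returns a dict with "color" (384x512x3 uint8, red, green, blue), "range_z" (384x512 float32, m along the optical axis (not along the pixel's ray), 0 where there is no reading), "camera_matrix" (3x3 intrinsics, pixels), "extrinsics" (4x4, takes a point from world to camera coordinates). Camera axes: x right, y down, z forward; pixel columns grow to the right and rows downward; lengths in m; the calibration is good to about 2 mm. A picture is of the moment at which its call begins.
- ctrl.hand_in(): hands the job in; it is judged then, once.
The state is a dict: "clock": time; "joint_positions": joint angles; "joint_vel": joint speeds; "tau": joint torques, N m; "tool_pos": TCP position; "orientation": TCP orientation; "force": force on the tool from outside, world axes, zero at the start; "wrist_torque": the same for the moment, N m; "grip_width": opening from 0.0 (shut) to 1.0 (fully open); "grasp_force": force on a finger pad.
Only numpy, scipy, OpenCV 4.12 (cv2) and the standard library are available. Lean on these libraries where they do the work, as an engineer would, in place of code of your own. Each camera call takes 0.05 s, during which the arm holds its last target. There are 200 camera calls.

## Working session

There is one attempt and no reset: what is moved stays moved. The work goes in short steps, Python scripts to look and compute and a shell command to move; the robot and the scene stay as the last step left them, time stands still between calls to the robot, and variables do not carry over. Pictures are saved under pics/ and viewed, at most 10 in all, crops included, and the job is handed in when it is done.

```bash
mkdir -p pics
cat > h.py <<'E'
import numpy as np, cv2, json
from station import status, vision, ctrl
def cap(n,f=None):
    c=vision.capture(n)
    if f: cv2.imwrite('pics/'+f,cv2.cvtColor(c['color'],cv2.COLOR_RGB2BGR))
    return c
def cloud(c):
    z=c['range_z'];K=c['camera_matrix'];v,u=np.mgrid[:z.shape[0],:z.shape[1]]
    p=np.stack([(u-K[0,2])*z/K[0,0],(v-K[1,2])*z/K[1,1],z],-1)
    E=c['extrinsics'];w=(p-E[:3,3])@E[:3,:3]; w[z==0]=np.nan
    return w
def ray(c,u,v,h):
    K=c['camera_matrix'];E=c['extrinsics'];d=E[:3,:3].T@np.array([(u-K[0,2])/K[0,0],(v-K[1,2])/K[1,1],1]);o=-E[:3,:3].T@E[:3,3]
    return o+d*(h-o[2])/d[2]
E
python3 - <<'E'
from h import *
a=cap('scene','s1.png');b=cap('top','t1.png')
im=np.hstack([cv2.imread('pics/s1.png'),cv2.imread('pics/t1.png')])
print({k:np.round(v,3).tolist() if isinstance(v,list) else v for k,v in status.observe().items()})
for c in (a,b):print(np.round(c['camera_matrix'],1).tolist(),np.round(c['extrinsics'],3).tolist())
E
```

```text
{'clock': 0.1, 'joint_positions': array([-8.24368789e+01,  2.78970188e+00,  5.60025103e+00,  9.29348558e+01,
       -8.70508693e-04,  8.26757928e+01]), 'joint_vel': array([ 0.0213954 , -0.09457448,  0.25964772, -0.11196488,  0.1455542 ,
        0.04102289]), 'tau': array([ 2.50927747e-03, -3.39852691e+01,  3.20934999e+01,  1.59020891e-02,
       -9.83972541e-05, -6.42222915e-07]), 'tool_pos': array([ 0.13477725, -0.50683979,  0.2382217 ]), 'orientation': array([-1.79876597e+02, -1.49836567e-02,  1.48873132e+01]), 'force': array([0.44436199, 0.25079144, 0.05564753]), 'wrist_torque': array([ 0.04598672, -0.02607776, -0.01364336]), 'grasp_force': 0.0, 'grip_width': 1.004742151284445}
[[416.1, 0.0, 254.3], [0.0, 416.1, 193.4], [0.0, 0.0, 1.0]] [[-0.876, -0.481, 0.019, 0.395], [-0.224, 0.372, -0.901, 0.182], [0.426, -0.794, -0.434, 0.893], [0.0, 0.0, 0.0, 1.0]]
[[445.0, 0.0, 251.2], [0.0, 445.0, 193.2], [0.0, 0.0, 1.0]] [[-0.008, -1.0, -0.024, -0.036], [-0.984, 0.012, -0.175, 0.531], [0.176, 0.022, -0.984, 1.227], [0.0, 0.0, 0.0, 1.0]]
```

View pics/s1.png

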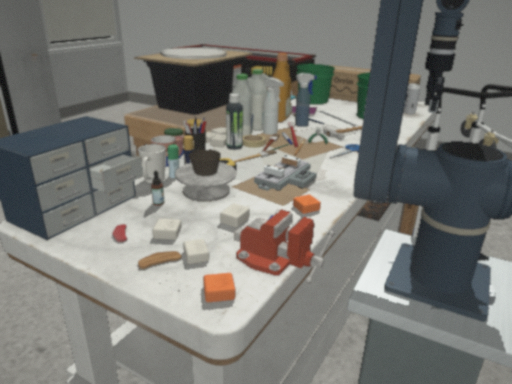

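View pics/t1.png

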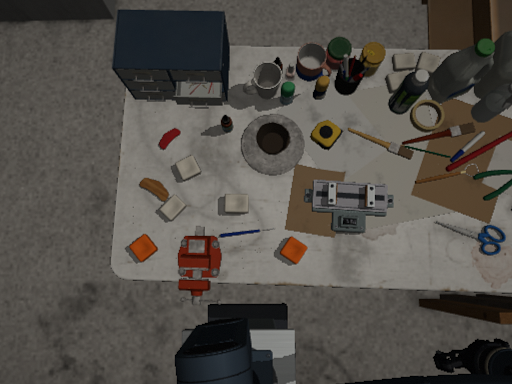

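The top view shows white moulds at about (188,168), (173,207) and (236,204). Orange look-alikes are at (143,248) and (293,250), and white blocks also sit at (400,75), top right. The mould vise is at (348,200), with its wheel at (348,222). Next I'll measure the moulds and the vise.

Run:
```python
from h import *
b=cap('top');w=cloud(b);col=b['color'].astype(int)
for u0,v0 in ((188,168),(173,207),(236,204)):
    m=np.zeros(w.shape[:2],bool);m[v0-24:v0+25,u0-24:u0+25]=1
    m&=(w[...,2]>0.015)&(w[...,2]<0.05)
    n,l,st,ce=cv2.connectedComponentsWithStats(m.astype(np.uint8));k=l[v0,u0] or 1+np.argmax(st[1:,4])
    p=w[l==k];h=np.percentile(p[:,2],85)
    # edges in pixels -> rays at top height
    cs,_=cv2.findContours((l==k).astype(np.uint8),cv2.RETR_EXTERNAL,cv2.CHAIN_APPROX_NONE)
    q=max(cs,key=len)[:,0]
    P=np.array([ray(b,x,y,h)[:2] for x,y in q],np.float32)*1000
    print((u0,v0),'h',round(h*1000,1),cv2.minAreaRect(P),len(p))
# vise
m=(w[...,2]>0.015)&(w[...,2]<0.08);m[:,:295]=0;m[:,400:]=0;m[:170]=0;m[240:]=0
for z0,z1 in((.02,.032),(.032,.045),(.045,.07)):
    mm=m&(w[...,2]>z0)&(w[...,2]<z1)
    p=w[mm][:,:2].astype(np.float32)*1000
    print(z0,len(p),cv2.minAreaRect(p),np.median(p,0))
im=cv2.cvtColor(b['color'],cv2.COLOR_RGB2BGR)
A=cv2.resize(im[140:240,140:270],None,fx=4,fy=4,interpolation=2)
B=cv2.resize(im[165:245,295:405],None,fx=4.7,fy=4.7,interpolation=2)
cv2.imwrite('pics/a.png',A);cv2.imwrite('pics/b.png',B);print(A.shape,B.shape)
```

```text
(188, 168) h 28.5 ((612.2029418945312, 145.7175750732422), (63.89347457885742, 59.01445770263672), 26.490276336669922) 414
(173, 207) h 26.0 ((496.1361999511719, 187.69024658203125), (50.634395599365234, 63.10275650024414), 45.40489196777344) 372
(236, 204) h 32.8 ((503.9675598144531, 3.1439590454101562), (69.14354705810547, 55.40353775024414), 89.31747436523438) 451
0.02 2098 ((495.8701477050781, -302.0381774902344), (164.218994140625, 291.7358703613281), 5.308913707733154) [ 499.52124 -322.62805]
0.032 490 ((496.98431396484375, -322.7976379394531), (210.8641357421875, 131.77474975585938), 85.32429504394531) [ 502.72278 -321.63666]
0.045 398 ((504.1335754394531, -323.1810607910156), (131.586669921875, 101.1843032836914), 86.3275375366211) [ 522.04285 -365.04108]
(400, 520, 3) (376, 517, 3)
```

View pics/a.png

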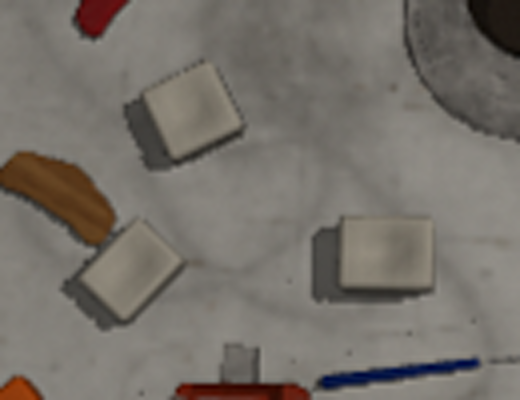

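View pics/b.png

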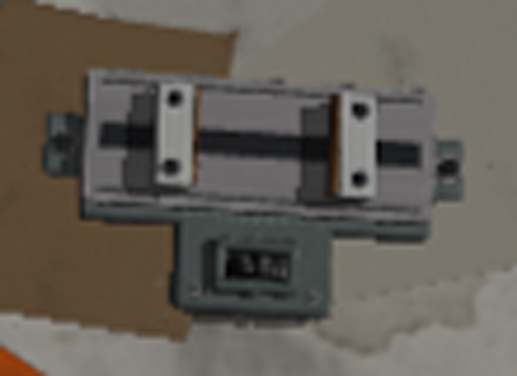

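The crop confirms that the white block at (188,168) is square, 28 mm high; the other two are oblong (26 and 33 mm high). In the vise crop the two jaws are open, and the wheel is at crop (258,265). I'll refine both poses now.

```bash
cat > fine.py <<'E'
from h import *
def comps(b,box,z0,z1,h,amin=30):
    w=cloud(b);m=(w[...,2]>z0)&(w[...,2]<z1);u0,v0,u1,v1=box;k=np.zeros_like(m);k[v0:v1,u0:u1]=1
    m&=k;n,l,st,ce=cv2.connectedComponentsWithStats(m.astype(np.uint8))
    out=[]
    for i in range(1,n):
        if st[i,4]<amin: continue
        cs,_=cv2.findContours((l==i).astype(np.uint8),cv2.RETR_EXTERNAL,cv2.CHAIN_APPROX_NONE)
        P=np.array([ray(b,x,y,h)[:2]*1000 for x,y in cs[0][:,0]],np.float32)
        v,u=np.nonzero(l==i);c=ray(b,u.mean(),v.mean(),h)*1000
        out.append((st[i].tolist(),np.round(c[:2],1),np.round(np.median(w[l==i][:,2])*1000,1),[np.round(x,1).tolist() for x in cv2.minAreaRect(P)]))
    return out
E
python3 - <<'E'
from fine import *
b=cap('top')
for z in(.018,.021,.024): print(z,*comps(b,(160,140,215,195),z,.05,.028))
print('jaws');[print(x) for x in comps(b,(300,165,400,215),.044,.07,.052)]
print('low');[print(x) for x in comps(b,(295,165,405,245),.015,.036,.028)]
print('cowl');[print(x) for x in comps(b,(325,209,372,240),.033,.05,.036,8)]
w=cloud(b);print(np.round(w[212:236:2,330:368:3,2]*1000).astype(int))
# orientation: bright bed edges via tape colour-free PCA of whole vise >.02
m=(w[...,2]>.024)&(w[...,2]<.07);m[:,:312]=0;m[:,386:]=0;m[:178]=0;m[212:]=0
# per-column top row edge of the bed back & front
im=b['color'].astype(int).sum(2)
E
```

```text
0.018 ([175, 155, 26, 26, 389], array([613.5, 146.2]), np.float64(25.8), [[613.5, 146.1], [60.4, 59.7], 25.1])
0.021 ([175, 155, 26, 26, 341], array([613.8, 146.7]), np.float64(26.1), [[614.1, 146.7], [59.9, 59.0], 26.5])
0.024 ([175, 155, 25, 25, 275], array([613.9, 146.4]), np.float64(26.8), [[613.6, 146.4], [58.6, 59.0], 26.6])
jaws
([328, 183, 10, 22, 201], array([ 526.6, -271.3]), np.float64(51.2), [[526.5, -271.9], [25.5, 61.1], 87.8])
([365, 185, 10, 23, 205], array([ 517.4, -377.1]), np.float64(51.0), [[518.3, -375.8], [25.2, 63.9], 86.8])
low
([305, 180, 89, 53, 2568], array([ 501.1, -322.3]), np.float64(28.4), [[492.4, -320.4], [252.3, 145.7], 85.4])
([295, 239, 9, 6, 30], array([ 390.8, -171.7]), np.float64(26.3), [[393.3, -175.3], [22.7, 14.2], 89.5])
cowl
([340, 216, 19, 12, 138], array([ 448.4, -319.3]), np.float64(36.6), [[448.3, -317.9], [50.8, 31.5], 87.2])
[[23 25 20 24 26 24 25 26 26 27 21 22 27]
 [-2 30 27 25 26 29 26 29 27 23 25 25 24]
 [-3 24 22 20 36 37 33 32 25 25 26 24 -5]
 [ 0 24 21 26 35 32 36 35 39 36 25 24 -3]
 [ 2 25 25 27 33 40 45 39 36 35 28 22 -2]
 [ 0 25 22 27 33 39 43 46 39 32 30 29  1]
 [-3 23 24 25 31 26 26 32 32 33 17 25 -3]
 [-1 26 30 26 39 40 35 36 38 35 27 31  0]
 [-1 24 29 27 26 20 27 24 23 26 27 21 -5]
 [ 6 29 26 25 25 26 27 24 28 27 23 25 -2]
 [ 0  4  0 -1  2 -5 -1 14 21 17 22 28  5]
 [-2 -2 -1  2  2  3  1 -2 -1  4  0  1  2]]
```

```bash
cat > g.py <<'E'
import sys
from h import *
def go(x,y,z,yaw):
    s=status.observe();p=s['tool_pos'];r,pi,yw=s['orientation']
    from scipy.spatial.transform import Rotation as R
    d=R.from_euler('xyz',[r,pi,yw],degrees=True).inv().apply(np.array([x,y,z])-p)
    dy=(yaw-yw+180)%360-180
    print('pos',np.round(p*1000,1),'rpy',np.round([r,pi,yw],1),'F',np.round(s['force'],1),'t',round(s['clock'],2))
    print('norm',np.round(d/.25,4),'roll',round(-dy/90,3))
if __name__=='__main__': go(*map(float,sys.argv[1:]))
E
python3 -m crank '[[-1,0.94,-0.76,0,-0.7],[-1,0.94,-0.76,0,-0.7],[-1,0.94,-0.76,0,-0.7],[-1,0.94,-0.76,0,-0.7],[-1,0.94,-0.76,0,-0.7],[-1,0.94,-0.76,0,-0.7],[-1,0.94,-0.76,0,-0.7],[-1,0.94,-0.76,0,-0.7]]' 30; python3 g.py .6137 .1465 .15 116.2
```

```text
clock: 1.0
tool_pos: [0.3142, -0.2615, 0.2393]
orientation: [180.0, 0.0, 78.4]
force: [0.1, 0.6, 0.1]
grip_width: 1.002
grasp_force: 0.0
pos [ 314.2 -261.5  239.3] rpy [180.    0.   78.4] F [0.1 0.6 0.1] t 1.0
norm [1.8398 0.8445 0.3572] roll -0.42
```

```bash
python3 -m crank '[[-1,0.92,0.42,0,-0.42],[-1,0.92,0.42,0,-0.42],[-1,0.92,0.42,0,-0.42],[-1,0.92,0.42,0,-0.42],[-1,0.92,0.42,0,-0.42],[-1,0.92,0.42,0,-0.42]]'; python3 g.py .6137 .1465 .15 116.2
```

```text
clock: 1.6
tool_pos: [0.4661, -0.0559, 0.2386]
orientation: [179.9, -0.1, 116.2]
force: [-0.0, 0.1, 0.3]
grip_width: 1.0
grasp_force: 0.0
pos [466.1 -55.9 238.6] rpy [ 1.799e+02 -1.000e-01  1.162e+02] F [-0.   0.1  0.3] t 1.6
norm [0.4655 0.8864 0.3564] roll -0.0
```

```bash
python3 -m crank '[[-1,0.465,0.886,0.2,0],[-1,0.465,0.886,0.2,0],[-1,0.465,0.886,0.2,0],[-1,0.465,0.886,0.2,0],[-1,0.465,0.886,0.2,0],[-1,0.465,0.886,0.35,0],[-1,0.465,0.886,0.35,0],[-1,0.465,0.886,0.35,0]]'; python3 g.py .6137 .1465 .012 116.2
python3 - <<'E'
from h import *
c=cap('top','t2.png');cv2.imwrite('pics/t2c.png',cv2.resize(cv2.imread('pics/t2.png')[110:260,110:310],None,fx=3,fy=3))
E
```

```text
clock: 2.4
tool_pos: [0.6118, 0.1392, 0.1504]
orientation: [-179.7, -0.1, 115.6]
force: [0.3, 0.6, 0.7]
grip_width: 1.001
grasp_force: 0.0
pos [611.8 139.2 150.4] rpy [-1.797e+02 -1.000e-01  1.156e+02] F [0.3 0.6 0.7] t 2.4
norm [0.0224 0.0219 0.5535] roll -0.006
```

View pics/t2c.png

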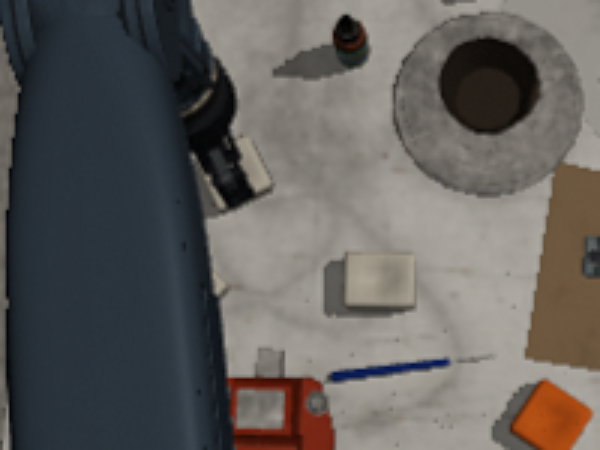

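The gripper is over the square mould (crop about (235,170)), though the arm still lags its target. I'll let it settle and then descend.

```bash
python3 -m crank '[[-1,0,0,0,0],[-1,0,0,0,0],[-1,0,0,0.3,0],[-1,0,0,0.3,0],[-1,0,0,0.3,0],[-1,0,0,0.3,0]]'; python3 g.py .6137 .1465 .012 116.2
```

```text
clock: 3.05
tool_pos: [0.6135, 0.1398, 0.078]
orientation: [180.0, 0.0, 115.7]
force: [0.1, -0.3, 0.4]
grip_width: 0.999
grasp_force: 0.0
pos [613.5 139.8  78. ] rpy [180.    0.  115.7] F [ 0.1 -0.3  0.4] t 3.05
norm [0.0238 0.0119 0.2641] roll -0.006
```

```bash
python3 -m crank '[[-1,0.024,0.012,0.1,-0.006],[-1,0.024,0.012,0.16,-0.006],[-1,0.024,0.012,0.22,-0.006],[-1,0.024,0.012,0.264,-0.006],[-1,0.024,0.012,0.264,-0.006],[-1,0.024,0.012,0.264,-0.006]]'; python3 g.py .6137 .1465 .012 116.2
```

```text
clock: 3.65
tool_pos: [0.6134, 0.1468, 0.0108]
orientation: [-180.0, -0.0, 116.2]
force: [0.8, -0.3, 0.1]
grip_width: 1.002
grasp_force: 0.0
pos [613.4 146.8  10.8] rpy [-180.    -0.   116.2] F [ 0.8 -0.3  0.1] t 3.65
norm [-0.0015  0.0007 -0.0049] roll 0.0
```

```bash
python3 -m crank '[[1,0,0,0,0],[1,0,0,0,0],[1,0,0,0,0],[1,0,0,0,0],[1,0,0,0,0],[1,0,0,0,0],[1,0,0,0,0],[1,0,0,0,0]]' 30; python3 g.py .6137 .1465 .012 116.2;  python3 -m crank '[[1,0,0,-0.1,0],[1,0,0,-0.2,0],[1,0,0,-0.4,0],[1,0,0,-0.6,0],[1,0,0,-0.6,0],[1,0,0,-0.6,0]]'; python3 g.py .5226 -.324 .16 85.6
```

```text
clock: 4.45
tool_pos: [0.6146, 0.1471, 0.0122]
orientation: [179.9, 0.0, 116.2]
force: [1.1, 0.5, 5.5]
grip_width: 0.684
grasp_force: 35.1
pos [614.6 147.1  12.2] rpy [179.9   0.  116.2] F [1.1 0.5 5.5] t 4.45
norm [-0.0005 -0.0041  0.0007] roll 0.0
clock: 5.05
tool_pos: [0.6141, 0.147, 0.162]
orientation: [179.9, 0.0, 116.2]
force: [-0.2, -0.5, -2.5]
grip_width: 0.685
grasp_force: 34.3
pos [614.1 147.  162. ] rpy [179.9   0.  116.2] F [-0.2 -0.5 -2.5] t 5.05
norm [-1.5283 -1.1612  0.0067] roll 0.34
```

```bash
python3 -m crank '[[1,-0.1,-0.08,-0.16,0.1],[1,-0.25,-0.2,-0.16,0.2],[1,-0.4,-0.3,-0.16,0.34],[1,-0.55,-0.42,-0.16,0.34],[1,-0.7,-0.53,-0.16,0.34],[1,-0.8,-0.61,-0.16,0.34],[1,-0.85,-0.65,-0.16,0.34],[1,-0.85,-0.65,-0.16,0.34]]'; python3 g.py .5226 -.324 .12 85.6
```

```text
clock: 5.85
tool_pos: [0.5598, -0.1169, 0.1978]
orientation: [-179.7, -0.1, 85.4]
force: [-0.0, 0.5, -2.0]
grip_width: 0.687
grasp_force: 34.2
pos [ 559.8 -116.9  197.8] rpy [-1.797e+02 -1.000e-01  8.540e+01] F [-0.   0.5 -2. ] t 5.85
norm [-0.8378 -0.0805  0.3106] roll -0.002
```

```bash
python3 -m crank '[[1,-0.15,-0.02,0,0],[1,-0.35,-0.04,0,0],[1,-0.55,-0.06,0,0],[1,-0.7,-0.07,0.1,0],[1,-0.8,-0.08,0.2,0],[1,-0.838,-0.08,0.25,0],[1,-0.838,-0.08,0.3,0],[1,-0.838,-0.08,0.31,0]]'; python3 -m crank '[[1,0,0,0,0],[1,0,0,0,0]]';python3 g.py .5226 -.324 .042 85.6
python3 - <<'E'
from h import *
c=cap('scene','s3.png');cv2.imwrite('pics/s3c.png',cv2.resize(cv2.imread('pics/s3.png')[110:230,220:360],None,fx=4,fy=4))
E
```

```text
clock: 6.65
tool_pos: [0.5253, -0.3201, 0.1208]
orientation: [-179.8, -0.2, 85.7]
force: [-0.8, 0.5, -1.2]
grip_width: 0.684
grasp_force: 34.2
clock: 6.85
tool_pos: [0.5268, -0.3218, 0.1247]
orientation: [179.9, 0.0, 85.7]
force: [-0.5, 0.6, -1.8]
grip_width: 0.685
grasp_force: 34.2
pos [ 526.8 -321.8  124.7] rpy [179.9   0.   85.7] F [-0.5  0.6 -1.8] t 6.85
norm [-0.0099 -0.0168  0.3308] roll 0.002
```

View pics/s3c.png

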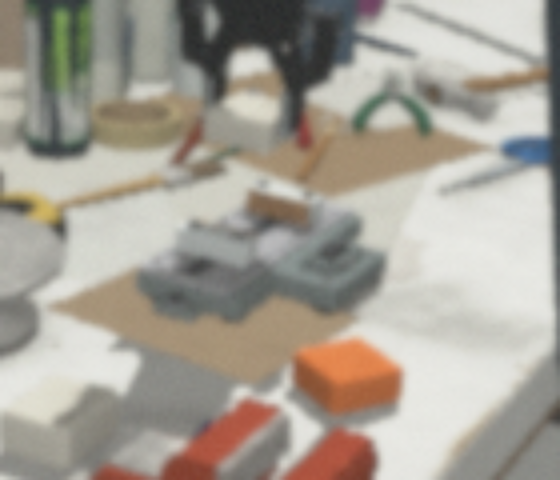

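The mould hangs level in the fingers above the vise (crop (245,120)). The jaws below are open. I'm lowering it now.

```bash
python3 -m crank '[[1,-0.01,-0.017,0.06,0],[1,-0.01,-0.017,0.12,0],[1,-0.01,-0.017,0.17,0],[1,-0.01,-0.017,0.2,0],[1,-0.01,-0.017,0.2,0],[1,-0.01,-0.017,0.2,0]]';python3 g.py .5226 -.324 .043 85.6
```

```text
clock: 7.5
tool_pos: [0.5212, -0.3249, 0.0732]
orientation: [-180.0, -0.0, 85.6]
force: [-0.8, -0.0, -1.2]
grip_width: 0.69
grasp_force: 34.2
pos [ 521.2 -324.9   73.2] rpy [-180.    -0.    85.6] F [-0.8 -0.  -1.2] t 7.5
norm [0.004  0.0052 0.1207] roll 0.0
```

```bash
python3 -m crank '[[1,0.003,0.005,0.04,0],[1,0.003,0.005,0.08,0],[1,0.003,0.005,0.1,0],[1,0.003,0.005,0.11,0],[1,0.003,0.005,0.116,0],[1,0.003,0.005,0.116,0],[1,0.003,0.005,0.116,0]]';python3 g.py .5226 -.324 .043 85.6
```

```text
clock: 8.2
tool_pos: [0.5227, -0.3246, 0.0447]
orientation: [180.0, 0.0, 85.6]
force: [-0.7, 0.1, -0.8]
grip_width: 0.681
grasp_force: 34.3
pos [ 522.7 -324.6   44.7] rpy [180.    0.   85.6] F [-0.7  0.1 -0.8] t 8.2
norm [ 0.0022 -0.0007  0.0067] roll 0.0
```

```bash
python3 -m crank '[[1,0.002,0,0.005,0],[1,0.002,0,0.01,0],[1,0.002,0,0.01,0],[1,0.002,0,0.01,0]]';python3 g.py .5226 -.324 .043 85.6
```

```text
clock: 8.6
tool_pos: [0.5228, -0.324, 0.0422]
orientation: [180.0, 0.0, 85.6]
force: [0.2, -1.0, 0.4]
grip_width: 0.686
grasp_force: 34.4
pos [ 522.8 -324.    42.2] rpy [180.    0.   85.6] F [ 0.2 -1.   0.4] t 8.6
norm [ 0.0001 -0.0008 -0.0032] roll 0.0
```

```bash
python3 -m crank '[[1,0,0,0.002,0],[1,0,0,0.003,0],[0,0,0,0.003,0],[-0.4,0,0,0.003,0],[-0.5,0,0,0.003,0],[-0.68,0,0,0.003,0],[-0.68,0,0,0.003,0],[-0.68,0,0,0.003,0]]'; python3 -m crank '[[-0.68,0,0,-0.05,0],[-0.68,0,0,-0.1,0],[-0.68,0,0,-0.2,0],[-0.68,0,0,-0.3,0],[-0.68,0,0,-0.5,0],[-0.68,0,0,-0.5,0],[-0.68,0,0,-0.5,0]]'; python3 g.py .448 -.318 .1 85.6
python3 -m crank '[[-0.68,-0.3,-0.9,-0.4,0],[-0.68,-0.3,-0.9,-0.4,0],[-0.68,-0.3,-0.9,-0.4,0],[-0.68,-0.3,-0.9,-0.4,0],[-0.68,-0.3,-0.9,-0.4,0],[-0.68,-0.3,-0.9,-0.4,0],[-0.68,-0.3,-0.9,-0.4,0]]'
python3 - <<'E'
from fine import *
b=cap('top','t4.png')
print('jaws');[print(x) for x in comps(b,(300,165,400,215),.044,.075,.054)]
cv2.imwrite('pics/t4c.png',cv2.resize(cv2.imread('pics/t4.png')[165:245,295:405],None,fx=5,fy=5,interpolation=2))
E
```

```text
clock: 9.4
tool_pos: [0.5224, -0.3238, 0.0407]
orientation: [-180.0, -0.0, 85.6]
force: [0.1, 0.0, 0.8]
grip_width: 0.842
grasp_force: 0.0
clock: 10.1
tool_pos: [0.5243, -0.3253, 0.1706]
orientation: [179.6, 0.2, 85.6]
force: [-0.1, -1.1, -0.7]
grip_width: 0.84
grasp_force: 0.0
pos [ 524.3 -325.3  170.6] rpy [179.6   0.2  85.6] F [-0.1 -1.1 -0.7] t 10.1
norm [ 0.0069 -0.3082  0.2803] roll 0.0
clock: 10.8
tool_pos: [0.2916, -0.3821, 0.2665]
orientation: [179.9, 0.0, 85.5]
force: [1.0, -0.5, 0.3]
grip_width: 0.841
grasp_force: 0.0
jaws
([328, 183, 10, 22, 199], array([ 526.2, -270.9]), np.float64(50.8), [[526.2, -271.6], [25.5, 61.0], 87.8])
([340, 184, 23, 23, 450], array([ 521.2, -323.9]), np.float64(55.4), [[521.3, -323.5], [61.2, 61.0], 85.2])
([365, 185, 10, 23, 204], array([ 517.7, -376.7]), np.float64(51.0), [[518.0, -375.3], [25.2, 63.8], 86.8])
```

View pics/t4c.png

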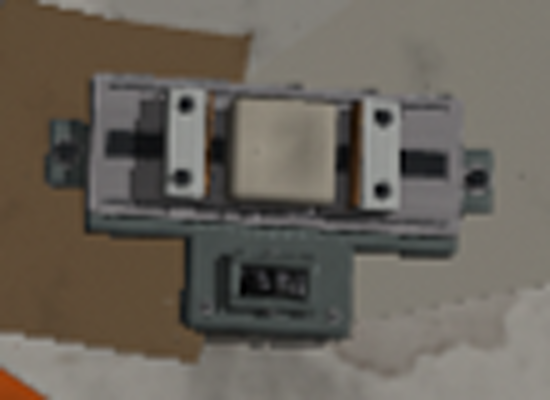

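The mould is flat and square to the vise, midway between the open jaws at crop (285,150). Now I'll shut the fingers and move over the wheel.

```bash
python3 -m crank '[[1,0,0,0,0],[1,0,0,0,0],[1,0,0,0,0],[1,0,0,0,0],[1,0,0,0,0],[1,0,0,0,0]]' 30; python3 g.py .4486 -.310 .08 85.6
```

```text
clock: 11.45
tool_pos: [0.2927, -0.3814, 0.266]
orientation: [-180.0, -0.0, 85.7]
force: [0.2, -0.3, 0.4]
grip_width: 0.001
grasp_force: 0.0
pos [ 292.7 -381.4  266. ] rpy [-180.    -0.    85.7] F [ 0.2 -0.3  0.4] t 11.45
norm [0.332  0.6002 0.7439] roll 0.001
```

```bash
python3 -m crank '[[1,0.15,0.3,0.1,0],[1,0.3,0.55,0.3,0],[1,0.332,0.6,0.5,0],[1,0.332,0.6,0.65,0],[1,0.332,0.6,0.74,0],[1,0.332,0.6,0.74,0],[1,0.332,0.6,0.74,0],[1,0.332,0.6,0.74,0]]';python3 -m crank '[[1,0,0,0,0],[1,0,0,0,0]]'; python3 g.py .4486 -.310 .055 85.6
```

```text
clock: 12.25
tool_pos: [0.4483, -0.3103, 0.0814]
orientation: [-180.0, 0.0, 85.6]
force: [-0.2, -0.6, 0.4]
grip_width: -0.001
grasp_force: 0.0
clock: 12.45
tool_pos: [0.4494, -0.3119, 0.0838]
orientation: [179.8, 0.2, 85.6]
force: [0.2, -0.2, 0.4]
grip_width: -0.003
grasp_force: 0.0
pos [ 449.4 -311.9   83.8] rpy [179.8   0.2  85.6] F [ 0.2 -0.2  0.4] t 12.45
norm [ 0.0075 -0.004   0.1151] roll -0.0
```

```bash
python3 -m crank '[[1,0.006,-0.003,0.05,0],[1,0.006,-0.003,0.1,0],[1,0.006,-0.003,0.115,0],[1,0.006,-0.003,0.115,0],[1,0.006,-0.003,0.115,0]]'; python3 g.py .4486 -.310 .051 85.6
```

```text
clock: 12.95
tool_pos: [0.4475, -0.3084, 0.0519]
orientation: [-180.0, -0.0, 85.6]
force: [-0.1, 0.6, -0.9]
grip_width: 0.002
grasp_force: 0.0
pos [ 447.5 -308.4   51.9] rpy [-180.    -0.    85.6] F [-0.1  0.6 -0.9] t 12.95
norm [-0.006   0.005   0.0034] roll 0.0
```

```bash
python3 -m crank '[[1,0,0.003,0.004,0],[1,0,0.003,0.008,0],[1,0,0.003,0.008,0],[1,0,0.003,0.008,0]]'; python3 -m crank '[[1,0,0,0.002,0],[1,0,0,0.002,0],[1,0,0,0.002,0]]' | egrep 'pos|force'
```

```text
clock: 13.35
tool_pos: [0.4486, -0.3088, 0.0505]
orientation: [180.0, 0.0, 85.6]
force: [-0.4, 0.0, 0.6]
grip_width: -0.003
grasp_force: 0.0
tool_pos: [0.4485, -0.3087, 0.0498]
force: [0.2, 0.7, -0.4]
grasp_force: 0.0
```

```bash
for i in 1; do python3 -m crank '[[1,0,0,0.004,0],[1,0,0,0.004,0],[1,0,0,0.004,0]]' | egrep 'pos|force'; python3 -m crank '[[1,0,0,0.002,0],[1,0,0,0.002,0],[1,0,0,0.002,0]]' | egrep 'pos|force'; done
```

```text
tool_pos: [0.4486, -0.3088, 0.0492]
force: [-1.8, 1.1, 2.8]
grasp_force: 1.4
tool_pos: [0.4486, -0.3089, 0.0489]
force: [-0.7, 0.6, 5.7]
grasp_force: 2.7
```

```bash
python3 -m crank '[[1,0,0,0.003,0],[1,0,0,0.003,0],[1,0,0,0.003,0]]' | egrep 'pos|force';  python3 -m crank '[[1,-0.008,0,0,0],[1,-0.016,0,0,0],[1,-0.016,0,0,0]]' | egrep 'pos|force'
```

```text
tool_pos: [0.4487, -0.3089, 0.0486]
force: [-3.0, 1.9, 7.4]
grasp_force: 3.6
tool_pos: [0.4485, -0.3112, 0.0486]
force: [-1.4, 5.2, 9.2]
grasp_force: 4.8
```

```bash
python3 -m crank '[[1,-0.01,0,0,0],[1,-0.02,0,0,0],[1,-0.02,0,0,0]]' | egrep 'pos|force';  python3 -m crank '[[1,-0.01,0,0,0],[1,-0.02,0,0,0],[1,-0.03,0,0,0],[1,-0.03,0,0,0]]' | egrep 'pos|force'
```

```text
tool_pos: [0.4479, -0.3169, 0.0488]
force: [-2.0, 3.8, 9.7]
grasp_force: 4.7
tool_pos: [0.4474, -0.3244, 0.0488]
force: [-2.5, 4.5, 8.5]
grasp_force: 4.7
```

```bash
python3 -m crank '[[1,0,0,-0.02,0],[1,0,0,-0.024,0],[1,0.03,0,-0.024,0],[1,0.064,0,-0.024,0],[1,0.066,0,-0.024,0],[1,0.066,0,-0.02,0],[1,0.066,0,-0.012,0],[1,0.066,0,-0.008,0]]' | egrep 'pos|force';  python3 -m crank '[[1,0,0,0.004,0],[1,0,0,0.006,0],[1,0,0,0.008,0],[1,0,0,0.008,0],[1,0,0,0.008,0]]' | egrep 'pos|force'
python3 - <<'E'
from fine import *
b=cap('top');[print(x) for x in comps(b,(300,165,400,215),.044,.075,.054)]
E
```

```text
tool_pos: [0.4485, -0.3088, 0.0493]
force: [-0.4, -0.0, 2.3]
grasp_force: 1.1
tool_pos: [0.4486, -0.3089, 0.0487]
force: [-1.8, 1.5, 6.2]
grasp_force: 3.1
([329, 183, 10, 23, 201], array([ 525.9, -274.4]), np.float64(50.7), [[525.0, -274.3], [25.4, 63.4], 87.6])
([340, 184, 23, 22, 271], array([ 529.8, -317. ]), np.float64(55.7), [[521.3, -323.3], [60.7, 60.9], 85.4])
```

```bash
python3 -m crank '[[1,0,0,0.003,0],[1,0,0,0.003,0],[1,-0.01,0,0.003,0],[1,-0.02,0,0.003,0],[1,-0.02,0,0.003,0]]' | egrep 'pos|force';  python3 -m crank '[[1,-0.01,0,0,0],[1,-0.02,0,0,0],[1,-0.03,0,0,0],[1,-0.03,0,0,0]]' | egrep 'pos|force';python3 -m crank '[[1,-0.01,0,0,0],[1,-0.02,0,0,0],[1,-0.02,0,0,0]]' | egrep 'pos|force'
```

```text
tool_pos: [0.4483, -0.3129, 0.0487]
force: [-2.4, 5.1, 10.3]
grasp_force: 5.0
tool_pos: [0.4477, -0.3208, 0.0488]
force: [-2.6, 4.3, 9.9]
grasp_force: 5.0
tool_pos: [0.4473, -0.3257, 0.0487]
force: [-3.4, 3.5, 9.1]
grasp_force: 5.0
```

```bash
python3 -m crank '[[1,0,0,-0.02,0],[1,0,0,-0.024,0],[1,0.03,0,-0.024,0],[1,0.064,0,-0.024,0],[1,0.07,0,-0.024,0],[1,0.07,0,-0.02,0],[1,0.07,0,-0.012,0],[1,0.07,0,-0.008,0]]' | egrep 'pos|force';  python3 -m crank '[[1,0,0,0.004,0],[1,0,0,0.006,0],[1,0,0,0.008,0],[1,0,0,0.008,0],[1,-0.01,0,0.008,0],[1,-0.02,0,0.008,0],[1,-0.02,0,0.008,0]]' | egrep 'pos|force'
python3 - <<'E'
from fine import *
b=cap('top');[print(x) for x in comps(b,(300,165,400,215),.044,.075,.054)]
E
```

```text
tool_pos: [0.4487, -0.3088, 0.049]
force: [-0.3, 0.4, 4.2]
grasp_force: 2.2
tool_pos: [0.4484, -0.3131, 0.0488]
force: [-2.5, 5.0, 9.6]
grasp_force: 4.9
([330, 183, 38, 23, 515], array([ 527.9, -304.4]), np.float64(53.6), [[522.5, -316.5], [102.1, 62.6], 85.2])
```

Next come gentler steps, watching the sideways force.

```bash
for i in 1; do python3 -m crank '[[1,-0.004,0,0,0],[1,-0.008,0,0,0],[1,-0.008,0,0,0]]' | egrep 'pos|force'; python3 -m crank '[[1,-0.004,0,0,0],[1,-0.008,0,0,0],[1,-0.008,0,0,0]]' | egrep 'pos|force'; python3 -m crank '[[1,-0.004,0,0,0],[1,-0.004,0,0,0]]' | egrep 'pos|force'; done
```

```text
tool_pos: [0.4482, -0.3152, 0.0488]
force: [-2.6, 3.6, 10.8]
grasp_force: 4.9
tool_pos: [0.4481, -0.3173, 0.0488]
force: [-2.0, 4.3, 8.7]
grasp_force: 4.9
tool_pos: [0.448, -0.3182, 0.0488]
force: [-2.3, 2.9, 10.3]
grasp_force: 4.9
```

```bash
for i in 1; do python3 -m crank '[[1,-0.004,0,0,0],[1,-0.004,0,0,0]]' | egrep 'pos|^force'; python3 -m crank '[[1,-0.004,0,0,0],[1,-0.004,0,0,0]]' | egrep 'pos|^force'; done
```

```text
tool_pos: [0.4479, -0.3192, 0.0488]
force: [-2.4, 3.9, 10.5]
tool_pos: [0.4478, -0.3202, 0.0488]
force: [-2.7, 4.3, 9.8]
```

```bash
python3 -m crank '[[1,-0.004,0,0,0],[1,-0.004,0,0,0]]' | egrep 'pos|^force'; python3 -m crank '[[1,-0.004,0,0,0],[1,-0.004,0,0,0]]' | egrep 'pos|^force'
```

```text
tool_pos: [0.4478, -0.3212, 0.0488]
force: [-2.7, 4.8, 10.6]
tool_pos: [0.4476, -0.3222, 0.0488]
force: [-2.3, 4.4, 10.0]
```

```bash
python3 -m crank '[[1,-0.004,0,0,0],[1,-0.004,0,0,0]]' | egrep 'pos|^force'; python3 -m crank '[[1,-0.004,0,0,0],[1,-0.004,0,0,0]]' | egrep 'pos|^force'
python3 - <<'E'
from fine import *
b=cap('top');w=cloud(b)
for z0,z1 in((.044,.0535),(.0535,.075)):
  print([x for x in comps(b,(300,165,400,215),z0,z1,.054)])
E
```

```text
tool_pos: [0.4476, -0.3232, 0.0488]
force: [-2.1, 4.5, 9.7]
tool_pos: [0.4475, -0.3241, 0.0488]
force: [-2.1, 4.6, 9.3]
[([332, 183, 11, 23, 167], array([ 524.6, -282.4]), np.float64(50.8), [[524.7, -284.2], [28.2, 63.4], 87.7]), ([362, 185, 10, 12, 65], array([ 537.4, -364.9]), np.float64(50.3), [[533.7, -367.7], [25.4, 32.4], 87.1]), ([344, 188, 13, 14, 73], array([ 523.3, -321.6]), np.float64(51.2), [[522.8, -321.4], [26.3, 33.8], 36.3])]
[([334, 183, 29, 23, 257], array([ 528.5, -317.1]), np.float64(56.6), [[522.9, -313.9], [80.3, 60.6], 84.2])]
```

```bash
python3 -m crank '[[1,0,0,-0.02,0],[1,0,0,-0.024,0],[1,0.03,0,-0.024,0],[1,0.055,0,-0.024,0],[1,0.055,0,-0.024,0],[1,0.055,0,-0.02,0],[1,0.055,0,-0.012,0],[1,0.055,0,-0.008,0]]' | egrep 'pos|force';  python3 -m crank '[[1,0,0,0.004,0],[1,0,0,0.006,0],[1,0,0,0.008,0],[1,0,0,0.008,0],[1,-0.004,0,0.008,0],[1,-0.004,0,0.008,0]]' | egrep 'pos|force'; python3 -m crank '[[1,-0.004,0,0,0],[1,-0.004,0,0,0],[1,-0.004,0,0,0]]' | egrep 'pos|^force'
```

```text
tool_pos: [0.4485, -0.3111, 0.0492]
force: [-0.2, 0.9, 5.5]
grasp_force: 2.6
tool_pos: [0.4485, -0.3115, 0.0487]
force: [-2.0, 3.8, 9.8]
grasp_force: 4.7
tool_pos: [0.4485, -0.3121, 0.0487]
force: [-1.9, 3.4, 9.1]
```

```bash
python3 -m crank '[[1,-0.003,0,0,0],[1,-0.003,0,0,0]]' | egrep 'pos|^force'; python3 -m crank '[[1,-0.003,0,0,0],[1,-0.003,0,0,0]]' | egrep 'pos|^force'
```

```text
tool_pos: [0.4484, -0.3127, 0.0487]
force: [-2.8, 4.4, 9.4]
tool_pos: [0.4483, -0.3136, 0.0487]
force: [-0.8, 4.8, 9.7]
```

```bash
python3 -m crank '[[1,-0.003,0,0,0],[1,-0.003,0,0,0]]' | egrep 'pos|^force'; python3 -m crank '[[1,-0.003,0,0,0],[1,-0.003,0,0,0]]' | egrep 'pos|^force'
```

```text
tool_pos: [0.4483, -0.3145, 0.0488]
force: [-3.2, 4.2, 10.4]
tool_pos: [0.4482, -0.3153, 0.0488]
force: [-2.9, 4.5, 10.4]
```

```bash
python3 -m crank '[[1,-0.003,0,0,0],[1,-0.003,0,0,0]]' | egrep 'pos|^force'; python3 -m crank '[[1,-0.003,0,0,0],[1,-0.003,0,0,0]]' | egrep 'pos|^force'
```

```text
tool_pos: [0.4481, -0.316, 0.0488]
force: [-2.6, 4.2, 9.9]
tool_pos: [0.4481, -0.3164, 0.0487]
force: [-2.1, 5.2, 11.0]
```

```bash
python3 -m crank '[[1,-0.003,0,0,0],[1,-0.003,0,0,0]]' | egrep 'pos|^force'; python3 -m crank '[[1,-0.003,0,0,0],[1,-0.003,0,0,0]]' | egrep 'pos|^force'
```

```text
tool_pos: [0.4481, -0.3167, 0.0487]
force: [-2.2, 6.9, 11.7]
tool_pos: [0.448, -0.3168, 0.0486]
force: [-2.3, 7.2, 10.8]
```

```bash
python3 -m crank '[[1,-0.001,0,0,0],[1,-0.001,0,0,0]]' | egrep 'pos|^force'; python3 -m crank '[[1,0,0,0,0]]' | egrep '^force'; python3 -m crank '[[1,0,0,0,0]]' | egrep '^force'; python3 -m crank '[[1,0,0,0,0]]' | egrep '^force'
```

```text
tool_pos: [0.4481, -0.3169, 0.0486]
force: [-2.6, 8.7, 12.0]
force: [-1.8, 7.5, 11.2]
force: [-2.3, 6.4, 11.2]
force: [-2.6, 7.8, 10.0]
```

```bash
python3 -m crank '[[1,0,0,-0.02,0],[1,0,0,-0.1,0],[1,0,0,-0.3,0],[1,0,0,-0.3,0],[1,0,-0.6,-0.6,0],[1,0,-0.6,-0.6,0],[1,0,-0.6,-0.6,0],[1,0,-0.6,-0.6,0]]'
python3 -m crank '[[1,0,0,0,0],[1,0,0,0,0],[1,0,0,0,0],[1,0,0,0,0]]'
python3 - <<'E'
from fine import *
b=cap('top','t9.png')
print(comps(b,(300,165,400,215),.044,.075,.054))
cv2.imwrite('pics/t9c.png',cv2.resize(cv2.imread('pics/t9.png')[165:245,295:405],None,fx=5,fy=5,interpolation=2))
E
```

```text
clock: 26.3
tool_pos: [0.296, -0.3086, 0.1994]
orientation: [179.9, 0.2, 85.5]
force: [0.8, 0.5, -0.1]
grip_width: -0.003
grasp_force: 0.0
clock: 26.7
tool_pos: [0.2986, -0.3074, 0.1957]
orientation: [-179.9, -0.1, 85.7]
force: [0.9, -0.6, -0.2]
grip_width: -0.002
grasp_force: 0.0
[([332, 183, 39, 25, 831], array([ 521.3, -324.2]), np.float64(53.3), [[521.7, -323.4], [108.3, 63.8], 85.4])]
```

View pics/t9c.png

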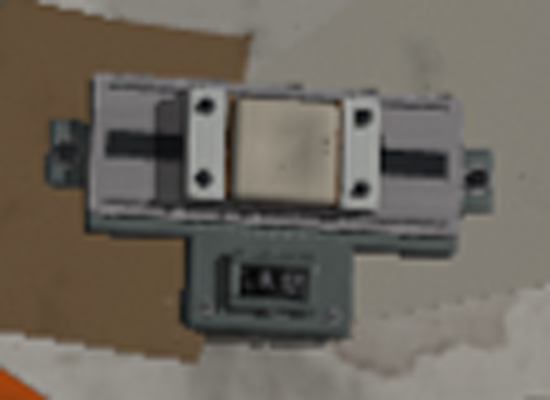

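Both jaws are closed on the mould (jaws at crop (205,145) and (360,150)). The span over them is 108 mm, which fits the mould plus two 25 mm jaws. The arm is clear, so I'm handing in.

```bash
python3 -c "
from station import ctrl;print(ctrl.hand_in())"
```

```text
the job is handed in; nothing more can be done
None
```

The job is handed in at about 27 s: the square mould lies flat and centred on the vise bed, the jaws were closed on it by the wheel alone with a final rim pull of about 7.6 N, and the arm is clear; the hand-in returned no verdict, so the result is unconfirmed.

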